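Ratchet the anchor nut into the green

TASK

Tighten the anchor nut under the orange-handled ratchet: swing its handle back and forth (clockwise seen from above drives the nut, the return stroke slips freely) until the yellow stripe on the nut's black disc points into the green sector, then let go. Do not run past the green, and leave the blue-handled ratchet where it is.

Things in the scene. Friction and masses are not known exactly. Their poses are not given: they have to be found in the camera images.
- orange_plate: Grey anchor plate fixed to the bench, 150 x 150 x 12 mm, under the orange-handled ratchet. Origin: centre of its underside, on the vertical axis of nut and wrench; z up. Handle's middle direction: plate -x. Two dark posts (68 mm high, 60 mm from the axis) stop the wrench 0.62 rad either side of it. A green sector is painted round the nut's disc.
- orange_nut (a joint): Nut's turn in rad, clockwise from above (tightening) positive. Its flush black disc (radius 44 mm) has a yellow stripe pointing along plate +y at 0, plate +x at 1.57, into the green sector from 2.09 to 2.79. Starts near 0. Resists with 0.2 N m (1.7 N at the grip); cannot be turned back. Clockwise strokes drive it 1:1 after up to 0.23 rad of play (30 teeth); return strokes slip freely.
- orange_grip (a point): Middle of the wrench's orange grip, a level bar 90 mm long, 24 wide, 24 high, its length pointing at the axis. The point is 57 mm above the bench, 120 mm from the axis. The wrench's head, on the axis: radius 20 mm, top 76 mm above the bench. Clockwise strokes move the grip from plate -y to plate +y. The wrench cannot be lifted off.
- blue_grip (a point): The same point on the other wrench, with a blue grip, on a like plate of its own: to be left alone.

How it is judged:
By the outcome, as a careful person would: the job done as asked, in the order asked, and still so for the second after the job is handed in, with the robot touching nothing.
It also fails if it takes over 51 s, if anything falls off the work surface, if the arm or the gripper's body presses on something with over 40 N, if the wrist force passes 120 N, or if a joint passes its speed limit or range.

ROBOT

A 6-joint arm with a two-finger parallel gripper is mounted at the origin on the work surface. World frame = base frame: x ahead of the robot, y to its left, z up, the work surface at z = 0. Lengths are in mm, angles in degrees, forces in N, time in s.
With the tool pointing down it reaches from about 325 to 925 mm from the base axis. Payload 3.1 kg.
Tool frame: the origin (TCP) lies at the very end of the fingers, on their centre line; the grasp point (between the pads) lies grasp_offset behind it (grasp_offset is the distance from the TCP to the grasp point, in mm); z points along the fingers, y is the line along which they close (so a half turn about z gives the same grasp; the last joint's range is limited). The gripper opens to 85 mm and grips with 20 to 120 N. Pads are 22 mm wide; open, the fingers measure 114 mm over their backs; the gripper's body (76 mm by 85 mm) begins 54 mm behind the grasp point. The pads swing forward as they close: fully open they stand 13 mm farther back than shut.
Start: joints at [-82.002, 12.427, 92.441, -0, 75.132, -6.429], TCP at [155.738, -605.297, 231.3] pointing down, gripper open.
Joint ranges: [-157.48, 157.48], [-44.54, 120.13], [17.64, 146.25], [-64.5, 244.5], [7.68, 150.69], [-147.95, 147.95]. Speed limits (degrees/s): [159.86, 159.86, 180, 180, 180, 180].

INTERFACE

Orientations are given as [roll, pitch, yaw] about the fixed x, y, z axes, in that order (R = Rz(yaw) Ry(pitch) Rx(roll)).
In Python, from station import * gives the robot as it stands. Calls block until the motion is done:
- goto(position, orientation): joint-space move of the TCP to a pose.
- move_l(position, attitude=None, speed=150): straight line of the TCP; attitude=None keeps the orientation; speed is the mean speed in mm/s.
- move_j(angles): joint-space move.
- grip(opening, squeeze=None): finger opening in mm; squeeze is the grip in N (None keeps the last); returns when the fingers have stopped.
- wait(seconds).
- solve_ik(position, orientation): joint angles nearest the present ones, or None.
- get_obs(): the state.
- get_image(name): name is "scene" or "top"; returns the picture (480x640x3 uint8, red, green, blue); there is no depth.
- get_calibration(name): a dict with "fx", "fy", "cx", "cy" (pixels), "R" (3x3) and "t" (3): a world point X has camera coordinates R X + t. Camera axes: x right, y down, z forward; pixel columns grow to the right and rows downward; lengths in mm; the calibration is good to about 2 mm. A picture is of the moment at which its call begins. get_calibration takes no time and is no camera call.
A pose or a line that the arm cannot do raises Unreachable and nothing moves.
- sign_off(): hands the job in; it is judged then, once.
Trained networks look in the newest picture that a camera, given by its name, has taken for a name from the list of things; names that differ only in an ending like _2 or _b are one class to them, and where a whole thing is asked for, a point or a joint stands for the part that bears it (a point fixed in the world has none). Each returns a list of dicts, best first, with "score" (0 to 1); they miss things now and then, are a little off and sometimes report something else, mostly with a low value. They report only what shows in the picture. A call takes as long as a camera call.
- spot_in(name, camera): "extent" ([centre column, centre row, width, height] in pixels, round what is visible of it).
- regions_of(name, camera): "region" (480x640 bool, what is visible of it) and "extent" ([centre column, centre row, width, height] in pixels, round what is visible of it).
The state is a dict: "t": time; "joint_pos": joint angles; "qvel": joint speeds; "effort": joint torques, N m; "tcp_pos": TCP position; "ee_rot": TCP orientation; "wrist_force": force on the tool from outside, world axes, zero at the start; "moment": the same for the moment, N m; "grip_width": finger opening in mm; "grip_force": force on a finger pad.
Only numpy, scipy, OpenCV 4.12 (cv2) and the standard library are available. Lean on these libraries where they do the work, as an engineer would, in place of code of your own. Each camera call takes 0.05 s, during which the arm holds its last target. There are 200 camera calls.

## Working session

There is one attempt and no reset: what is moved stays moved. The work goes in short steps, each a Python script; the robot and the scene stay as the last script left them, time stands still between calls to the robot, and variables do not carry over. Pictures are saved under pics/ and viewed, at most 10 in all, crops included, and the job is handed in when it is done.

```bash
mkdir -p pics; ls
python3 - <<'E'
from station import *
import cv2
for n in("top","scene"):
    cv2.imwrite(f"pics/{n}0.png",get_image(n)[:,:,::-1]); c=get_calibration(n);print(n,c)
    for k in("orange_plate","orange_grip","blue_grip","orange_nut"):
        print(k,[(round(d["score"],2),[round(float(v)) for v in d["extent"]]) for d in spot_in(k,n)][:3])
print(get_obs())
E
```

```text
pics
top {'fx': 452.38688598841065, 'fy': 452.38688598841065, 'cx': 316.20816436410433, 'cy': 239.8161233502208, 'R': array([[-0.02139368, -0.99936607, -0.02845628],
       [-0.99238034,  0.02468141, -0.12071487],
       [ 0.12134069,  0.02565692, -0.99227928]]), 't': array([ 16.06805006, 546.09455313, 718.6316415 ])}
orange_plate [(0.62, [470, 235, 96, 145])]
orange_grip [(0.97, [481, 249, 27, 120])]
blue_grip [(0.97, [189, 222, 61, 105])]
orange_nut [(0.77, [470, 208, 55, 52])]
scene {'fx': 463.33791488017357, 'fy': 463.33791488017357, 'cx': 319.9249383766964, 'cy': 243.72296185759345, 'R': array([[ 0.71993928,  0.69386616, -0.01540095],
       [ 0.52074455, -0.55471599, -0.64893396],
       [-0.45881647,  0.45917309, -0.76068885]]), 't': array([-388.8140662 , -242.99316246, 1045.10411358])}
orange_plate [(0.82, [214, 386, 159, 179])]
orange_grip [(0.84, [184, 348, 92, 92])]
blue_grip [(0.95, [422, 193, 105, 39])]
orange_nut [(0.97, [220, 393, 65, 60])]
{'t': 0.5, 'joint_pos': array([-8.20021341e+01,  1.24268800e+01,  9.24451617e+01, -5.09741886e-04,
        7.51294532e+01, -6.42854541e+00]), 'qvel': array([ 0.02243003, -0.04005701, -0.08273723, -0.02008382, -0.00972518,
        0.06999497]), 'effort': array([ 2.51017727e-04, -3.96393156e+01, -3.03834558e+01, -2.06152445e-04,
        2.19942667e-03, -1.40724509e-05]), 'tcp_pos': array([ 155.7279659 , -605.27632565,  231.26857161]), 'ee_rot': array([-1.79998459e+02,  3.22186408e-04,  1.44265421e+01]), 'wrist_force': array([-0.66202415,  0.54800523, -0.41384558]), 'moment': array([0.05088338, 0.01923452, 0.05323825]), 'grip_force': 0.0, 'grip_width': 85.28559484281507}
```

View pics/top0.png

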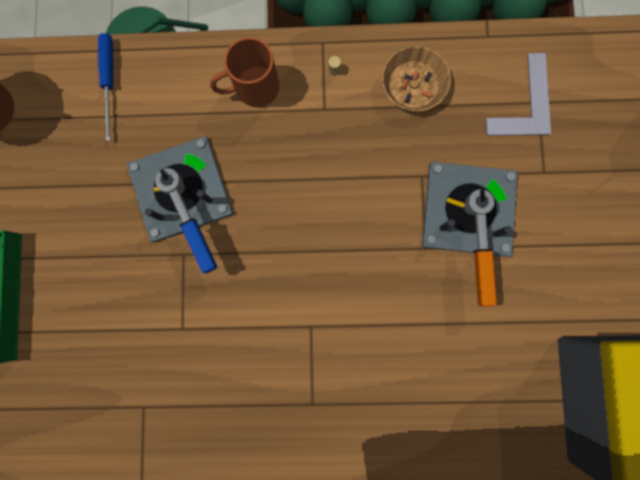

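View pics/scene0.png

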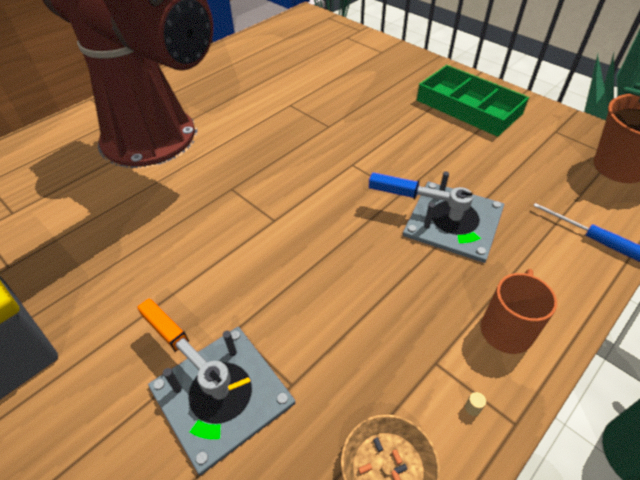

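The top view shows the orange plate centred near (470,208), its head at (481,202), its grip at (486,278) and the stripe pointing left at (455,202). The blue wrench is well away, at left. Next I'll fit the plate and grip poses.

```bash
cat > h.py <<'E'
from station import *
import numpy as np, cv2
def back(uv,z,n="top"):
    c=get_calibration(n);R=np.array(c["R"]);C=-R.T@np.array(c["t"])
    d=R.T@np.array([(uv[0]-c["cx"])/c["fx"],(uv[1]-c["cy"])/c["fy"],1]);return (C+d*(z-C[2])/d[2])
def proj(X,n):
    c=get_calibration(n);p=np.array(c["R"])@X+c["t"];return np.array([c["fx"]*p[0]/p[2]+c["cx"],c["fy"]*p[1]/p[2]+c["cy"]])
def mask(im,lo,hi): return cv2.inRange(cv2.cvtColor(im,cv2.COLOR_RGB2HSV),np.array(lo),np.array(hi))
E
python3 - <<'E'
from h import *
from scipy.optimize import least_squares
try: print("offset",grasp_offset)
except NameError: print("no offset", [k for k in dir() if not k.startswith('_')][:60])
im={n:get_image(n) for n in("top","scene")}
cor={}
for n in im:
    m=regions_of("orange_plate",n)[0]["region"].astype(np.uint8)
    hull=cv2.convexHull(max(cv2.findContours(m,0,2)[0],key=cv2.contourArea))
    print(n,cv2.boxPoints(cv2.minAreaRect(hull)).round().tolist(), cv2.approxPolyDP(hull,6,True)[:,0].tolist())
# ground-plane fit of bolts/corners read from the picture
for q in [(431,163),(518,171),(513,256),(424,248)]: print("corner",back(q,12).round(1))
for n in im:
    for d in regions_of("orange_grip",n)[:1]:
        m=d["region"]&(mask(im[n],(5,180,100),(16,255,255))>0)
        ys,xs=np.nonzero(m);print(n,"grip",len(xs),xs.mean(),ys.mean(),back((xs.mean(),ys.mean()),64,n).round(1))
print("head",back((482,200),76).round(1))
E
```

```text
offset 18.700000000000003
top [[417.0, 299.0], [429.0, 161.0], [520.0, 170.0], [508.0, 308.0]] [[432, 162], [516, 171], [513, 249], [493, 305], [480, 305], [423, 244]]
scene [[94.0, 337.0], [191.0, 263.0], [297.0, 402.0], [200.0, 476.0]] [[147, 298], [238, 327], [294, 399], [201, 474], [148, 386], [136, 309]]
corner [ 678.  -197.8   12. ]
corner [ 659.5 -345.6   12. ]
corner [ 513.3 -326.3   12. ]
corner [ 530.4 -178.4   12. ]
top grip 1025 485.169756097561 278.2917073170732 [ 475.5 -259.8   64. ]
scene grip 321 160.41121495327104 326.20249221183803 [ 486.  -265.7   64. ]
head [ 597.5 -258.9   76. ]
```

Run:
```python
import cv2
a=cv2.imread("pics/top0.png")[140:320,390:560];cv2.imwrite("pics/c1.png",cv2.resize(a,None,fx=3.3,fy=3.3,interpolation=2))
```

```text
(no output)
```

View pics/c1.png

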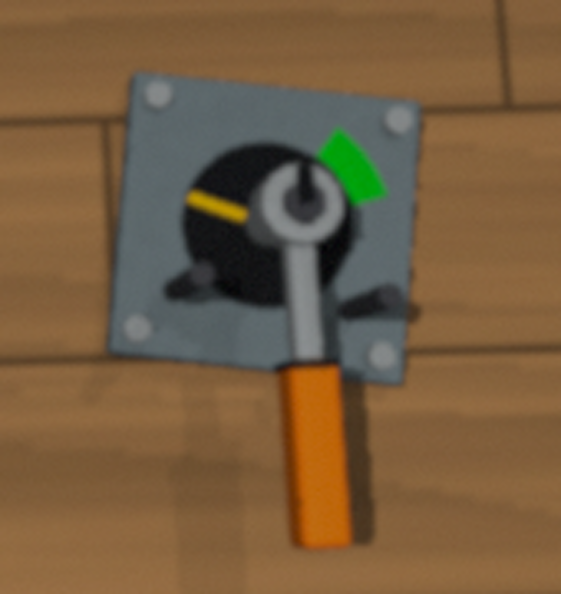

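Checks out: the plate sides come to 148 mm, the centre is (595,-262), yaw is -7.5°, and the grip is 120 mm from the axis at phi ≈ -0.11. Next step: cage the grip loosely and do the first stroke.

```bash
cat >> h.py <<'E'
AX=np.array([595.3,-262.0]); YAW=-7.5
def pose(phi,z=38.,r=120.):
    a=np.radians(180+YAW)-phi
    return [AX[0]+r*np.cos(a),AX[1]+r*np.sin(a),z],[180,0,np.degrees(a)-180]
def sweep(p0,p1,speed=110):
    k=max(1,int(np.ceil(abs(p1-p0)/0.3)));F=[]
    for p in np.linspace(p0,p1,k+1)[1:]:
        q,o=pose(p,); move_l(q,o,speed); F.append(np.round(get_obs()["wrist_force"],1).tolist())
    print("sweep",p1,F,round(get_obs()["t"],1))
def stripe(n):
    im=get_image(n); m=mask(im,(20,120,80),(35,255,255)); ys,xs=np.nonzero(m); V=[]
    for u in zip(xs,ys):
        d=back(u,12,n)[:2]-AX
        if np.hypot(*d)<48: V.append(d)
    if len(V)<8: return n,len(V),None
    V=np.array(V); d=V.mean(0); ang=np.degrees(np.arctan2(d[1],d[0]))-YAW
    return n,len(V),round(float(np.radians((90-ang+180)%360-180)),3),round(float(np.hypot(*d)),1)
E
python3 - <<'E'
from h import *
print(stripe("top"),stripe("scene"))
for z in(38,120):
  for p in(-.58,0,.58): print(z,p,solve_ik(*pose(p,z)))
q,o=pose(-0.11,130); goto(q,o); grip(60)
q,o=pose(-0.11); move_l(q,o,120); print(get_obs()["wrist_force"])
grip(31); print(get_obs()["wrist_force"],get_obs()["grip_width"],get_obs()["grip_force"])
sweep(-.11,-.57)
print(stripe("top"),stripe("scene"),get_obs()["t"])
cv2.imwrite("pics/s1.png",np.hstack([get_image("top")[140:380,380:640],get_image("scene")[240:480,60:400]])[:,:,::-1])
E
```

```text
Traceback (most recent call last):
  File "h.py", line 21, in stripe
    d=back(u,12,n)[:2]-AX
      ~~~~^^^^^^^^
  File "h.py", line 4, in back
    c=get_calibration(n);R=np.array(c["R"]);C=-R.T@np.array(c["t"])
ValueError: time passes only in moves, steps and waits
```

```bash
sed -i 's/^def back/from functools import lru_cache\ncal=lru_cache(get_calibration)\ndef back/; s/c=get_calibration(n)/c=cal(n)/' h.py
python3 - <<'E'
from h import *
print(stripe("top"),stripe("scene"))
for z in(38,130):
  for p in(-.58,.58): print(z,p,solve_ik(*pose(p,z)))
q,o=pose(-0.11,130); goto(q,o); grip(60)
q,o=pose(-0.11); move_l(q,o,120); print(get_obs()["wrist_force"])
grip(31); s=get_obs();print(s["wrist_force"],s["grip_width"],s["grip_force"])
sweep(-.11,-.57)
print(stripe("top"),stripe("scene"),get_obs()["t"])
cv2.imwrite("pics/s1.png",np.hstack([get_image("top")[140:380,380:640],get_image("scene")[240:480,60:400]])[:,:,::-1])
E
```

```text
('top', 99, 0.317, 29.3) ('scene', 145, 0.29, 30.5)
38 -0.58 [-3.97458027e+01  2.06292191e+01  1.05339866e+02 -2.54444375e-14
  5.40309145e+01  2.45226451e+01]
38 0.58 [-2.75055393e+01  1.62459523e+01  1.11258786e+02 -2.54444375e-14
  5.24952616e+01  1.03226013e+02]
130 -0.58 [-3.97458027e+01  1.30916176e+01  1.03261974e+02 -2.54444375e-14
  6.36464079e+01  2.45226451e+01]
130 0.58 [-2.75055393e+01  8.14805695e+00  1.09086012e+02 -2.54444375e-14
  6.27659312e+01  1.03226013e+02]
[-0.6074254  -0.24560837  0.40558294]
[1.30289702 0.68545785 0.61299341] 31.124180672893605 0.0
sweep -0.57 [[1.2, -0.5, 0.7], [-0.5, -0.1, -1.0]] 5.2
('top', 99, 0.317, 29.3) ('scene', 143, 0.291, 30.5) 5.2917
```

View pics/s1.png

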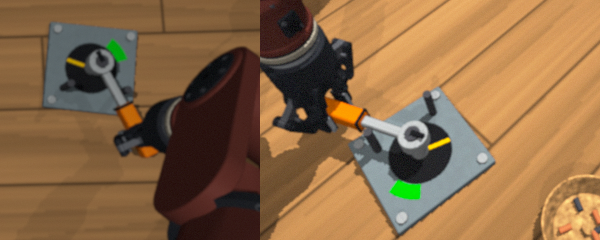

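The fingers cage the handle, which has swung to the -y side. The stripe is visible in both views at about 0.30 rad. Now the drive strokes.

Run:
```python
from h import *
im=get_image("top");ys,xs=np.nonzero(mask(im,(50,150,100),(75,255,255)))
A=[]
for u in zip(xs,ys):
    d=back(u,12)[:2]-AX
    if np.hypot(*d)<75:A.append(np.pi/2-np.arctan2(d[1],d[0])+np.radians(YAW))
print("green",np.percentile(A,[2,50,98]))
sweep(-.57,.57); print(stripe("top"),stripe("scene"))
sweep(.57,-.57); print(stripe("top"),stripe("scene"))
```

```text
green [2.0756614  2.39446009 2.73153445]
sweep 0.57 [[-0.5, -0.1, 0.7], [-0.2, 0.5, 0.4], [0.2, 0.3, 0.7], [-0.4, -0.1, 0.2]] 7.3
('top', 0, None) ('scene', 151, 1.161, 30.2)
sweep -0.57 [[1.1, 0.3, 0.2], [0.1, 0.5, 0.4], [0.1, -1.6, 0.9], [-1.0, 0.0, -0.1]] 9.2
('top', 72, 1.2, 33.7) ('scene', 152, 1.155, 30.3)
```

Run:
```python
from h import *
sweep(-.57,.57); print(stripe("top"),stripe("scene"))
sweep(.57,-.57); print(stripe("top"),stripe("scene"))
```

```text
sweep 0.57 [[0.0, -0.2, 0.5], [0.6, -0.1, -0.1], [0.1, 0.1, 0.0], [-0.0, -0.4, -0.5]] 11.1
('top', 0, None) ('scene', 152, 2.147, 28.9)
sweep -0.57 [[0.6, -0.1, 0.3], [-1.0, -0.4, 0.7], [0.2, -1.4, 1.0], [0.6, -1.1, 0.2]] 13.1
('top', 2, None) ('scene', 149, 2.145, 29.0)
```

The stripe is just inside the green, so I'll creep toward the middle (~2.42) with feedback.

Run:
```python
from h import *
p=-.57
while p<.5:
    s=stripe("scene")
    if s[2] is None or s[2]>2.37: break
    d=min(.12,max(.03,2.42-s[2])); sweep(p,p+d,60); p+=d
    wait(.1)
print(p,stripe("scene"),stripe("top"))
grip(60); q,o=pose(p,140); move_l(q,o,120)
q,o=pose(p,200,60+170); goto(q,o); wait(.3)
s=get_obs();print(stripe("scene"),stripe("top"),s["t"],s["wrist_force"])
cv2.imwrite("pics/s2.png",np.hstack([get_image("top")[140:380,380:640],get_image("scene")[240:480,60:400]])[:,:,::-1])
```

```text
sweep -0.44999999999999996 [[0.1, -1.2, 0.2]] 13.6
sweep -0.32999999999999996 [[-0.5, -0.5, -0.3]] 14.2
sweep -0.21699999999999997 [[0.2, -0.9, -0.1]] 14.7
-0.21699999999999997 ('scene', 143, 2.417, 27.1) ('top', 0, None)
('scene', 140, 2.416, 27.2) ('top', 0, None) 17.1917 [ 0.41921128 -0.57551848  0.4996426 ]
```

View pics/s2.png

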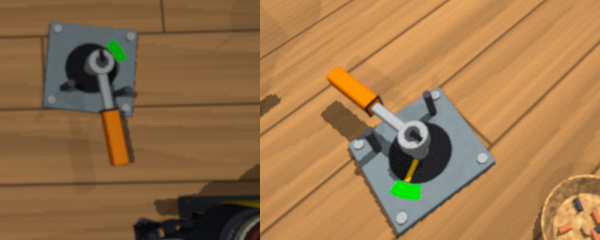

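The stripe points into the middle of the green sector in the scene view, at about (408,175) toward (405,190). The gripper is clear of everything, so I'm handing in.

```bash
python3 -c "
from station import *
print(sign_off())"
```

```text
the job is handed in; nothing more can be done
None
```

The nut is tightened: the camera puts the stripe at about 2.42 rad, mid-green. I released the orange wrench, left the blue one alone, and handed the job in at about 17 s.

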